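# Snap the cutter hanger onto the sprung eye to dry

### The job

Pick up the cutter hanger by its red handle and press it gently straight down over the crossbar of the sprung eye on the blue drying stand, until the brass gate has let the bar in and snapped shut below it. Give it a light upward tug so that the eye's spring is seen to lift, which shows that the gate holds, then let the hanger down to hang freely from the bar. Never load the stand with more than 20 N, and leave the other things on the table where they are.

Things in the scene. Friction and masses are not known exactly. Their poses are not given: they have to be found in the camera images.
- hanger_grip (a point): centre of the hanger's red handle (36 mm along the hanger's x, 14 mm thick along y, 40 mm high), 90 mm above its underside. Axes: x across the hanger's width, y through its thickness, z up. The hanger begins standing upright on the table, 110 mm high, 0.17 to 0.27 kg
- hanger: the cutter hanger with its gate; origin at the centre of its underside. A flat steel arch, 10 mm thick: legs at x = -28 to -18 and 18 to 28 mm, open between them from below, under a shallow inverted V crown 56 mm up. A copper star cutter (-x side) and heart cutter (+x side) reach out to x = -71 and 71 mm, 20 mm thick, up to 41 mm above the underside
- hanger_mouth (a point): where the bar should enter from below: hanger x = +4 mm (0 to 6 works), 18 mm above the underside, just under the gate; z up. Further in the bar pushes the gate up and slips past its tip, and the gate snaps shut below it
- hanger_home (a point): where the bar's centre lies when pressed home under the crown: 51 mm above the underside, x = 0 (at x = +4 about 2 mm lower). The gate shuts some 6 mm before that. Pulled up again, the hanger moves freely 10 to 25 mm until the shut gate catches the bar
- gate (a joint): angle of the sprung brass gate in rad: 0 shut, about 0.55 as the bar passes, 1.25 wide open. It spans the mouth from its pivot on the -x leg to a nose on the +x leg, 17 to 32 mm above the underside, opens only inwards (up) and shuts by itself. Opening it takes about 4 N down, and 6 N sideways (along x) as its tip slips off the bar
- stand: blue round foot (110 mm wide, fixed) of the drying stand, with stem and eye; origin under its centre, z up. Straight above it is the eye's level crossbar, 8 mm thick, 40 mm clear, along the stand's y, 68 mm of free space below. Hold the hanger's x along the stand's x, either way round. The clamped stem's height varies: bar centre 120 to 160 mm above the table, to be seen or felt
- eye (a joint): how far the eye's spring is pressed down from rest, in m: positive down (stop at 0.016), negative lifted (stop at -0.008). The spring takes 3 N per mm both ways, so a light tug of 4 to 8 N lifts it 1 to 3 mm; it does not tell the height of the stem
- jar: small glass jar with green lid, 48 mm wide, 75 mm high; origin under its centre; leave it standing where it is
- tin: small red spice tin, 44 mm wide, 60 mm high; origin under its centre; leave it alone
- cutter: loose round copper cutter, 70 mm wide, 22 mm high; origin under its centre; leave it alone
- mug: blue mug, 76 mm wide, 85 mm high; origin under its centre; leave it alone
- bowl: steel bowl, 140 mm wide, 60 mm high; origin under its centre; leave it alone
- spatula: spatula lying on the table near the robot; leave it alone
Mind the look-alikes: they are no part of the job. Leave any green or turquoise look-alike of the hanger alone.

How it is judged:
On the way, in this order (a step that is already met when the one before it is completed fails the run):
1. the hanger is lifted clear of the table (underside more than 60 mm up) (height (world z) of hanger above 0.06 m and value of joint gate below 0.12 rad), for 0.1 s.
2. the gate is pressed open against the eye (value of joint gate above 0.3 rad and contact force between hanger and stand above 1 N).
3. tugged upwards: the shut gate lifts the eye against its spring by more than 1 mm (value of joint gate below 0.15 rad and value of joint eye below -0.001 m and contact force between hanger and stand above 1 N), for 0.1 s.
At the end, for the whole second after the job is handed in: the hanger hangs still from the crossbar (its weight on the stand, its underside 50 to 125 mm above the table, its handle within 35 mm sideways of the stand's axis, within 25 degrees of upright), the gate shut (under 0.15 rad), released (contact force between hanger and stand above 0.5 N and value of joint gate below 0.15 rad and horizontal distance between hanger_grip and stand below 0.035 m and height (world z) of hanger between 0.05 and 0.125 m and angle between hanger's own z axis and vertical below 0.45 rad and linear speed of hanger below 0.03 m/s); the robot touches nothing.
It fails at once if the stand is loaded with more than 20 N (contact force between stand and anything else above 20 N).
It fails at once if another thing on the table is moved more than 25 mm (distance of any of jar, tin, cutter, mug, bowl, spatula from where it was at the start of the episode above 0.025 m).
It also fails if it takes over 54 s, if anything falls off the work surface, if the arm or the gripper's body presses on something with over 40 N, if the wrist force passes 120 N, or if a joint passes its speed limit or range.

### The arm

A 6-joint arm with a two-finger parallel gripper is mounted at the origin on the work surface. World frame = base frame: x ahead of the robot, y to its left, z up, the work surface at z = 0. Lengths are in m, angles in rad, forces in N, time in s.
With the tool pointing down it reaches from about 0.25 to 0.85 m from the base axis. Payload 12.5 kg.
Tool frame: the origin (TCP) lies midway between the tips of the shut fingers; the grasp point (between the pads) lies 19 mm behind it; z points along the fingers, x is the direction in which the jaws open and shut, and the axes are right-handed (so a half turn about z gives the same grasp; the last joint's range is limited). The gripper opens to 93 mm and grips with 3 to 60 N. Pads are 15 mm wide; open, the fingers measure 128 mm over their backs; the gripper's body (75 mm by 188 mm) begins 65 mm behind the grasp point.
Start: joints at [1.091, 0.351, 1.652, -0, 1.139, -0.085], TCP at [0.212, 0.508, 0.219] pointing down, gripper open.
Joint ranges: [-2.75, 2.75], [-0.79, 2.1], [0.01, 2.65], [-1.57, 4.71], [0.07, 3.14], [-2.87, 2.87]. Speed limits (rad/s): [2.22, 2.22, 2.79, 3.14, 3.14, 3.14].

### API

Orientations are given as a unit quaternion [w, x, y, z].
In Python, from rig import telemetry, read_camera, camera_model, manip gives the robot as it stands.
- The arm moves only by the tool servo_tool, never from a script. Its argument "deltas" is a list of rows, each a list of 7 numbers: the shift along the tool's x, y, z in mm, then the turn, a rotation vector about the tool's x, y, z in rad, then the opening in per cent of the stroke, from 0 (shut) to 100 (fully open). In form: [[dx, dy, dz, ax, ay, az, jaw], ...]. A call has 1 to 12 rows; each row shifts and turns the commanded pose from where the row before left it, along the tool's axes as they then stand; what a row does not reach is not made up. A row lasts 1/8 s, in which the tool goes at most 62.5 mm and 10.7 degrees, less where a joint would pass 70% of its speed; a pose out of reach is approached as far as the arm can. A call with a gripper value outside its range is refused whole. The fingers move at their own pace and stop on an object; "force" is the grip in N (left out, the last holds). Time passes only in rows, so rows that do not move let the fingers close. It gives the time, the measured TCP pose, the force and the opening at its end, in the units of the state.
- telemetry.get_state(): the state, without advancing time (a new reading comes with each control period).
- read_camera(name): name is "scene" or "top"; returns the picture (400x640x3 uint8, blue, green, red); there is no depth.
- camera_model(name): a dict with "vfov" (degrees; the focal length in pixels is half the picture's height over the tangent of half this angle, whatever the lens; pixels are square), "cx", "cy" (the principal point, pixels), "dist_coeffs" ([k1, k2, p1, p2, k3] as OpenCV has them; the pictures are not rectified), "R" (3x3) and "t" (3): a world point X has camera coordinates R X + t. Camera axes: x right, y down, z forward; pixel columns grow to the right and rows downward; lengths in m; the calibration is good to about 2 mm. A picture is of the moment at which its call begins. camera_model takes no time and is no camera call.
- manip.close_job(): hands the job in, once; it reports no verdict.
The state is a dict: "time": time; "qpos": joint angles; "joint_velocities": joint speeds; "joint_efforts": joint torques, N m; "tcp_pos": TCP position; "eef_rot": TCP orientation; "ft_force": force on the tool from outside, world axes, zero at the start; "ft_torque": the same for the moment, N m; "finger_gap": finger opening in m.
Only numpy, scipy, OpenCV 4.12 (cv2) and the standard library are available. Lean on these libraries where they do the work, as an engineer would, in place of code of your own. Each camera call takes 0.05 s, during which the arm holds its last target. There are 200 camera calls.

## Working session

There is one attempt and no reset: what is moved stays moved. The work goes in short steps, Python scripts to look and compute and a tool call to move; the robot and the scene stay as the last step left them, time stands still between calls to the robot, and variables do not carry over. Pictures are saved under pics/ and viewed, about 8 in all and at most 12, crops included, and the job is handed in when it is done.

Besides the shell and the picture viewer there is one more tool, called after "Call:" in YAML: its name, and indented under it one key for each argument. servo_tool: Moves the arm, as the interface text tells. Its arguments: {"type":"object","properties":{"deltas":{"type":"array","items":{"type":"array","items":{"type":"number"}}},"force":{"type":"number"}},"required":["deltas"]}

```bash
ls; mkdir -p pics; python3 - <<'E'
from rig import telemetry, read_camera, camera_model
import cv2
for n in("scene","top"):
    cv2.imwrite(f"pics/{n}0.png",read_camera(n)); m=camera_model(n); print(n,m)
print(telemetry.get_state())
E
```

```text
pics
scene {'vfov': 55.101526077563406, 'cx': 322.0519385193648, 'cy': 196.874318596249, 'dist_coeffs': array([-0.04164457,  0.        ,  0.        ,  0.        ,  0.        ]), 'R': array([[-0.66190951,  0.74953157,  0.00884465],
       [ 0.55324791,  0.49646518, -0.66890887],
       [-0.50575937, -0.43786386, -0.7432918 ]]), 't': array([ 0.34945136, -0.19078896,  1.2250051 ])}
top {'vfov': 52.811680275692346, 'cx': 321.0426917464145, 'cy': 199.43187612422446, 'dist_coeffs': array([-0.05031267,  0.        ,  0.        ,  0.        ,  0.        ]), 'R': array([[ 0.00276169, -0.99963706, -0.02679787],
       [-0.98958854,  0.00112425, -0.14392101],
       [ 0.14389891,  0.02691633, -0.98922627]]), 't': array([-0.00225898,  0.49470644,  1.01990251])}
{'time': 0.1, 'qpos': array([ 1.09141810e+00,  3.51177703e-01,  1.65235942e+00,  5.36115457e-06,
        1.13908426e+00, -8.46103175e-02]), 'joint_velocities': array([ 0.00070128, -0.00046485, -0.0024264 , -0.00052062, -0.00094447,
       -0.00095828]), 'joint_efforts': array([-4.05719938e-04, -4.98029172e+01, -2.85705471e+01,  6.99883327e-02,
        2.39385094e-02, -3.17453566e-05]), 'tcp_pos': array([0.21136518, 0.50743247, 0.21815806]), 'eef_rot': array([ 2.46001869e-04,  8.32044369e-01,  5.54708846e-01, -4.51728463e-04]), 'ft_force': array([-0.08502891, -0.21832191,  0.45913594]), 'ft_torque': array([ 0.00514984, -0.01526247,  0.01782682]), 'finger_gap': 0.0926464764495451}
```

View pics/scene0.png

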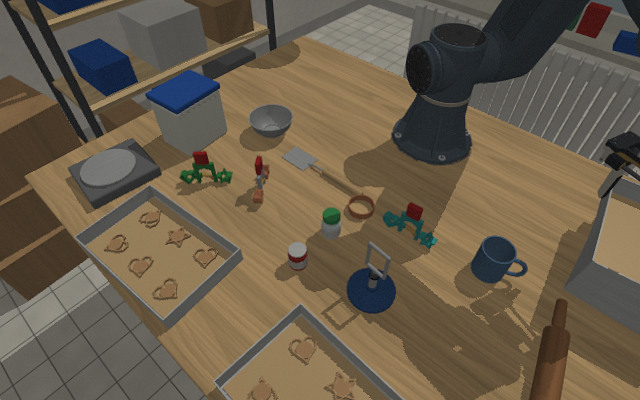

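View pics/top0.png

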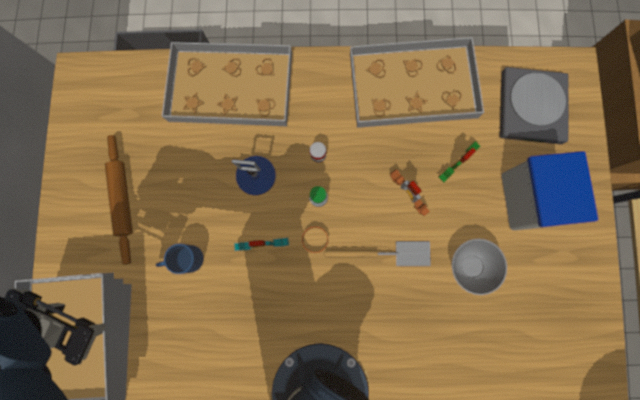

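The scene picture has three red handles:
- Scene (259,165), top (414,188): steel arch with copper cutters. This is my choice.
- Scene (200,157), top (467,157): green look-alike.
- Scene (414,211), top (258,243): turquoise look-alike.

The stand is at scene (372,290), top (255,175). I'll check the choice in one composite of close crops.

```bash
cat > h.py <<'E'
import numpy as np, cv2
from rig import telemetry, read_camera, camera_model
def cam(n):
    m=camera_model(n); f=200/np.tan(np.radians(m['vfov']/2))
    K=np.array([[f,0,m['cx']],[0,f,m['cy']],[0,0,1]]); return K,np.array(m['dist_coeffs']),np.array(m['R']),np.array(m['t'])
def ray(n,uv):
    K,d,R,t=cam(n); p=cv2.undistortPoints(np.array([[uv]],float),K,d)[0,0]
    v=R.T@np.array([p[0],p[1],1]); return -R.T@t, v/np.linalg.norm(v)
def plane(n,uv,z):
    o,v=ray(n,uv); return o+v*(z-o[2])/v[2]
def tri(a,b):
    o1,v1=ray("scene",a); o2,v2=ray("top",b)
    s=np.linalg.lstsq(np.c_[v1,-v2],o2-o1,rcond=None)[0]
    p,q=o1+s[0]*v1,o2+s[1]*v2; return (p+q)/2,np.linalg.norm(p-q)
def pix(n,X):
    K,d,R,t=cam(n); return cv2.projectPoints(np.array([X],float),cv2.Rodrigues(R)[0],t,K,d)[0][0,0]
def red(im):
    h=cv2.cvtColor(im,cv2.COLOR_BGR2HSV); return ((((h[...,0]<6)|(h[...,0]>174))&(h[...,1]>170)&(h[...,2]>60))*255).astype(np.uint8)
E
python3 - <<'E'
from h import *
S=cv2.imread("pics/scene0.png");T=cv2.imread("pics/top0.png")
c=lambda im,x,y,w,h,k:cv2.resize(im[y:y+h,x:x+w],None,fx=k,fy=k,interpolation=cv2.INTER_CUBIC)
cv2.imwrite("pics/crops.png",np.vstack([np.hstack([c(S,225,140,80,60,5),c(S,332,232,80,60,5)]),np.hstack([c(T,375,150,80,60,5),c(T,215,140,80,60,5)])]))
for n,im in(("scene",S),("top",T)):
    cs=cv2.findContours(red(im),0,1)[0]
    for q in cs:
        if cv2.contourArea(q)>15: print(n,cv2.boundingRect(q),cv2.contourArea(q),cv2.minAreaRect(q))
E
```

```text
scene (289, 252, 18, 10) 41.0 ((298.23443603515625, 257.621337890625), (7.386518478393555, 17.693288803100586), 76.75948333740234)
scene (407, 203, 16, 18) 164.5 ((413.60009765625, 211.300048828125), (15.652474403381348, 12.521980285644531), 26.56505012512207)
scene (255, 156, 7, 19) 77.0 ((258.0, 165.0), (18.0, 6.0), 90.0)
scene (193, 152, 16, 12) 131.5 ((200.5, 157.5), (11.0, 15.0), 90.0)
scene (577, 3, 35, 35) 660.5 ((593.2000122070312, 19.599992752075195), (21.466251373291016, 36.671512603759766), 26.56505012512207)
top (250, 241, 14, 5) 26.5 ((256.2837829589844, 242.70269775390625), (3.781176805496216, 13.1519193649292), 80.53767395019531)
top (409, 183, 11, 11) 32.0 ((414.25006103515625, 187.25001525878906), (12.020814895629883, 5.656853675842285), 45.0)
top (462, 149, 13, 12) 35.5 ((467.50006103515625, 155.00003051757812), (3.5355336666107178, 14.849241256713867), 45.0)
```

View pics/crops.png

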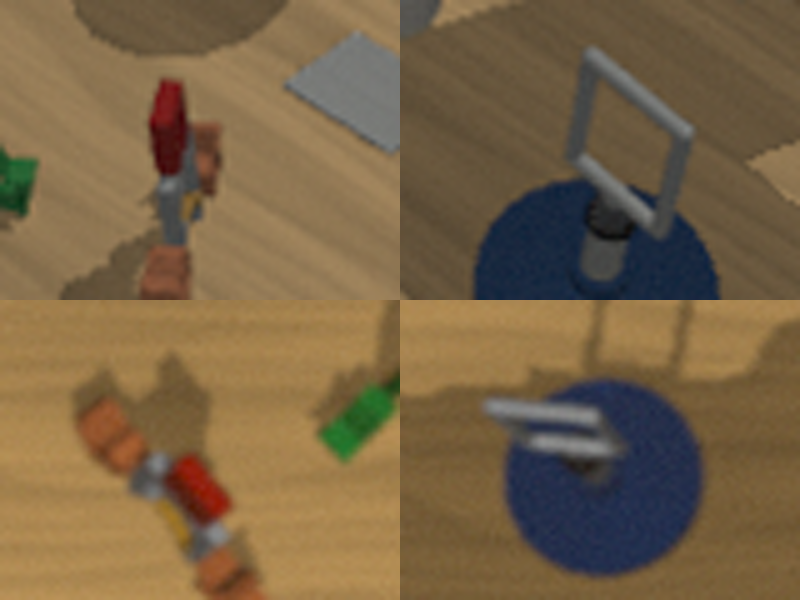

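Target confirmed: steel arch, copper cutters and brass gate, with the red handle at top (414,188), scene (258,165). The eye's upper crossbar runs about scene (370,242)-(390,258) and top (233,161)-(255,163). Next I'll measure the poses.

```bash
python3 - <<'E'
from h import *
np.set_printoptions(precision=4,suppress=True)
S=cv2.imread("pics/scene0.png");T=cv2.imread("pics/top0.png")
# bar ends
a,b=tri((389.6,258.4),(233,161.4)),tri((370.4,242.4),(254.6,163)); print("bar",a,b,np.linalg.norm(a[0]-b[0]),np.degrees(np.arctan2(*(a[0]-b[0])[[0,1]])))
# blue foot
for n,im,(x,y,w,h) in(("scene",S,(335,255,75,65)),("top",T,(225,140,60,65))):
    hs=cv2.cvtColor(im,cv2.COLOR_BGR2HSV); m=((hs[...,0]>100)&(hs[...,0]<130)&(hs[...,1]>120)).astype(np.uint8)
    r=np.zeros_like(m); r[y:y+h,x:x+w]=m[y:y+h,x:x+w]
    c=cv2.convexHull(np.vstack(cv2.findContours(r,0,1)[0])); e=cv2.fitEllipse(c); print(n,e,[plane(n,e[0],z) for z in(0,.006,.012)])
# red handle
R=red(T);cs=[q for q in cv2.findContours(R,0,1)[0] if cv2.boundingRect(q)[0] in range(400,420)]
m=np.zeros_like(R);cv2.drawContours(m,cs,-1,255,-1); ys,xs=np.where(m>0); ct=(xs.mean(),ys.mean())
R=red(S);cs=[q for q in cv2.findContours(R,0,1)[0] if cv2.boundingRect(q)[0] in range(250,262)]
m=np.zeros_like(R);cv2.drawContours(m,cs,-1,255,-1); ys,xs=np.where(m>0); csn=(xs.mean(),ys.mean())
print("handle",ct,csn,tri(csn,ct),plane("top",ct,.1))
# copper
hs=cv2.cvtColor(T,cv2.COLOR_BGR2HSV)
m=((hs[...,0]>=6)&(hs[...,0]<14)&(hs[...,1]>120)).astype(np.uint8); r=np.zeros_like(m); r[160:225,380:440]=m[160:225,380:440]
n,l,st,ce=cv2.connectedComponentsWithStats(r)
P=[]
for i in range(1,n):
    if st[i,4]>20: print(st[i],ce[i],plane("top",ce[i],.03)); P.append(plane("top",ce[i],.03))
if len(P)==2: d=P[1]-P[0];print(P[0]/2+P[1]/2,np.linalg.norm(d),np.degrees(np.arctan2(d[1],d[0])))
c=lambda im,x,y,w,h,k:cv2.resize(im[y:y+h,x:x+w],None,fx=k,fy=k,interpolation=cv2.INTER_CUBIC)
cv2.imwrite("pics/crops2.png",np.hstack([c(S,240,148,40,60,10),c(T,389,160,40,60,10)]))
E
```

```text
bar (array([0.5673, 0.2038, 0.1598]), np.float64(0.0015998688995375648)) (array([0.5625, 0.1532, 0.1599]), np.float64(0.003856559937789657)) 0.05086136342726597 5.402640723873054
scene ((370.84051513671875, 290.2563171386719), (43.44780731201172, 48.78315353393555), 110.16743469238281) [array([0.5646, 0.179 , 0.    ]), array([0.5676, 0.1805, 0.006 ]), array([0.5706, 0.1819, 0.012 ])]
top ((255.2611083984375, 175.20751953125), (36.26203918457031, 36.993553161621094), 48.67143630981445) [array([0.5675, 0.1803, 0.    ]), array([0.5662, 0.1792, 0.006 ]), array([0.565, 0.178, 0.012])]
handle (np.float64(414.7169811320755), np.float64(187.58490566037736)) (np.float64(258.1734693877551), np.float64(165.09183673469389)) (array([ 0.5157, -0.2355,  0.0909]), np.float64(0.0015088494923478496)) [ 0.5146 -0.2342  0.1   ]
[391 170  14  15 126] [397.0317 176.9841] [ 0.5554 -0.2029  0.03  ]
[410 180  12  14  32] [416.1562 185.625 ] [ 0.5321 -0.2527  0.03  ]
[408 185   9  10  31] [412.1935 189.0968] [ 0.5228 -0.242   0.03  ]
[415 199  14  16 128] [421.0312 207.2031] [ 0.4747 -0.2637  0.03  ]
```

View pics/crops2.png

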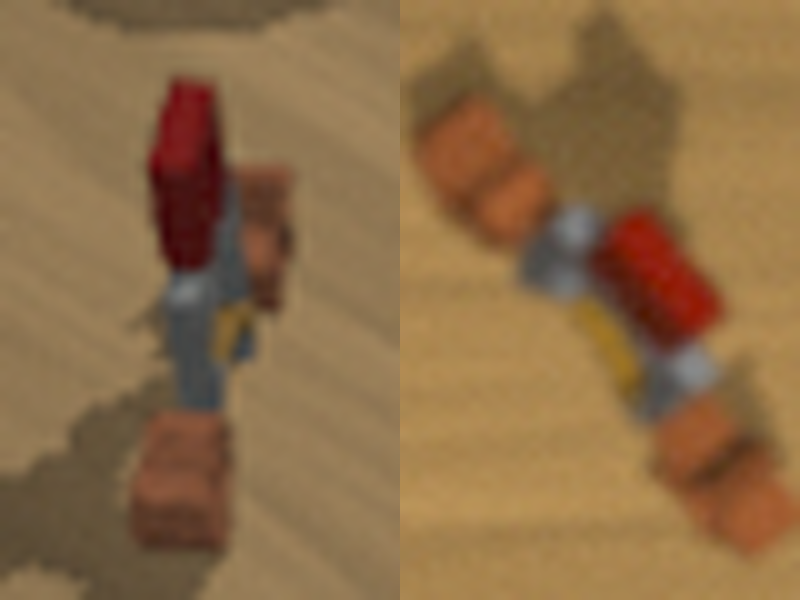

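Each point checks out:
- **Handle:** (0.5155,-0.235), triangulated height 0.091 against 0.090 expected. The cutter midpoint (0.515,-0.233) agrees, and the hanger line lies at 37° / -143°.
- **Bar:** its middle (0.565,0.1785,~0.16) sits over the foot centre (0.566,0.180), at about 85° in world.

I'll move above the handle first, then turn.

Call:
servo_tool:
  deltas:
    - [-40.5, 40.5, 0, 0, 0, 0, 100]
    - [-40.5, 40.5, 0, 0, 0, 0, 100]
    - [-40.5, 40.5, 0, 0, 0, 0, 100]
    - [-40.5, 40.5, 0, 0, 0, 0, 100]
    - [-40.5, 40.5, 0, 0, 0, 0, 100]
    - [-40.5, 40.5, 0, 0, 0, 0, 100]
    - [-40.5, 40.5, 0, 0, 0, 0, 100]
    - [-40.5, 40.5, 0, 0, 0, 0, 100]
    - [-40.5, 40.5, 0, 0, 0, 0, 100]
    - [-40.5, 40.5, 0, 0, 0, 0, 100]
    - [-40.5, 40.5, 0, 0, 0, 0, 100]
    - [-40.5, 40.5, 0, 0, 0, 0, 100]

```text
time: 1.6
tcp_pos: [0.4735, -0.1298, 0.2185]
eef_rot: [-0.0, 0.832, 0.555, -0.0]
ft_force: [1.1, 0.9, -0.1]
finger_gap: 0.0926
```

Call:
servo_tool:
  deltas:
    - [-40.5, 40.5, 0, 0, 0, 0, 60]
    - [-40.5, 40.5, 0, 0, 0, 0, 60]
    - [0, 0, 0, 0, 0, 0.175, 60]
    - [0, 0, 0, 0, 0, 0.175, 60]
    - [0, 0, 0, 0, 0, 0.175, 60]
    - [0, 0, 0, 0, 0, 0.175, 60]
    - [0, 0, 0, 0, 0, 0.175, 60]
    - [0, 0, 0, 0, 0, 0.175, 60]
    - [0, 0, 0, 0, 0, 0.175, 60]
    - [0, 0, 0, 0, 0, 0.175, 60]
    - [0, 0, 0, 0, 0, 0.175, 60]
    - [0, 0, 0, 0, 0, 0.175, 60]

```text
time: 3.1
tcp_pos: [0.5166, -0.2337, 0.2183]
eef_rot: [-0.0, 0.958, -0.286, -0.0]
ft_force: [0.2, -0.4, -1.2]
finger_gap: 0.0558
```

Call:
servo_tool:
  deltas:
    - [0, 0, 0, 0, 0, 0.175, 60]
    - [0, 0, 0, 0, 0, 0.175, 60]
    - [0, 0, 0, 0, 0, 0, 60]
    - [0, 0, 0, 0, 0, 0, 60]

```text
time: 3.6
tcp_pos: [0.5168, -0.2337, 0.2185]
eef_rot: [0.0, 0.896, -0.444, -0.0]
ft_force: [-0.1, -0.1, 0.5]
finger_gap: 0.0556
```

```bash
cat >> h.py <<'E'
from scipy.spatial.transform import Rotation as Ro
def rot(s): w,x,y,z=s['eef_rot']; return Ro.from_quat([x,y,z,w])
def to(target,ang):
    "tool-frame shift (mm) to world target [m], then rotvec to point down with tool x at ang deg"
    s=telemetry.get_state(); r=rot(s); a=np.radians(ang)
    g=Ro.from_matrix(np.c_[[np.cos(a),np.sin(a),0],[np.sin(a),-np.cos(a),0],[0,0,-1]])
    print("t",s['time'],"pos",s['tcp_pos'].round(4),"F",s['ft_force'].round(2),"gap",round(s['finger_gap'],4))
    print("shift",(r.inv().apply(np.array(target)-s['tcp_pos'])*1000).round(1),"turn",(r.inv()*g).as_rotvec().round(3),"shift in turned frame",(g.inv().apply(np.array(target)-s['tcp_pos'])*1000).round(1))
E
python3 -c "
from h import *
to([.5155,-.2345,.072],-53)"
```

```text
t 3.6 pos [ 0.5168 -0.2337  0.2185] F [-0.06 -0.09  0.55] gap 0.0556
shift [-1.000e-01  1.400e+00  1.465e+02] turn [0.    0.    0.005] shift in turned frame [-1.000e-01  1.500e+00  1.465e+02]
```

Call:
servo_tool:
  deltas:
    - [0, 1.4, 30, 0, 0, 0.005, 60]
    - [0, 0, 30, 0, 0, 0, 60]
    - [0, 0, 30, 0, 0, 0, 60]
    - [0, 0, 30, 0, 0, 0, 60]
    - [0, 0, 20, 0, 0, 0, 50]
    - [0, 0, 6.5, 0, 0, 0, 40]
    - [0, 0, 0, 0, 0, 0, 30]
    - [0, 0, 0, 0, 0, 0, 20]
    - [0, 0, 0, 0, 0, 0, 10]
    - [0, 0, 0, 0, 0, 0, 5]
    - [0, 0, 0, 0, 0, 0, 5]
    - [0, 0, 0, 0, 0, 0, 5]
  force: 25

```text
time: 5.1
tcp_pos: [0.5161, -0.2349, 0.0729]
eef_rot: [0.0, 0.894, -0.448, 0.001]
ft_force: [-1.2, -0.3, 5.7]
finger_gap: 0.0137
```

Call:
servo_tool:
  deltas:
    - [0, 0, -5, 0, 0, 0, 5]
    - [0, 0, -15, 0, 0, 0, 5]
    - [0, 0, -25, 0, 0, 0, 5]
    - [0, 0, -30, 0, 0, 0, 5]
    - [0, 0, -30, 0, 0, 0, 5]
    - [0, 0, -30, 0, 0, 0, 5]
    - [0, 0, -30, 0, 0, 0, 5]
    - [0, 0, -30, 0, 0, 0, 5]
    - [0, 0, -22, 0, 0, 0, 5]
    - [0, 0, 0, 0, 0, 0.1, 5]
    - [0, 0, 0, 0, 0, 0.16, 5]
    - [0, 0, 0, 0, 0, 0.16, 5]

```text
time: 6.6
tcp_pos: [0.5154, -0.2344, 0.2899]
eef_rot: [-0.0, 0.779, -0.627, 0.0]
ft_force: [-0.3, -0.2, -3.7]
finger_gap: 0.0138
```

Call:
servo_tool:
  deltas:
    - [0, 0, 0, 0, 0, 0.16, 5]
    - [0, 0, 0, 0, 0, 0.16, 5]
    - [0, 0, 0, 0, 0, 0, 5]
    - [0, 0, 0, 0, 0, 0, 5]

```text
time: 7.1
tcp_pos: [0.5156, -0.2345, 0.2895]
eef_rot: [0.0, -0.673, 0.74, -0.0]
ft_force: [0.1, 0.1, -3.6]
finger_gap: 0.0137
```

```bash
python3 - <<'E'
from h import *
to([.5,-.05,.29],-95.4)
S=read_camera("scene");T=read_camera("top"); cv2.imwrite("pics/s1.png",S);cv2.imwrite("pics/t1.png",T)
p=telemetry.get_state()['tcp_pos']; c=lambda im,n,k,w,h:(lambda q:cv2.resize(im[max(0,int(q[1]-h/2)):int(q[1]-h/2)+h,max(0,int(q[0]-w/2)):int(q[0]-w/2)+w],None,fx=k,fy=k,interpolation=cv2.INTER_CUBIC))(pix(n,p-[0,0,.04]))
a=c(S,"scene",7,80,80);b=cv2.resize(S[225:325,325:420],(0,0),fx=2.5,fy=2.5,interpolation=cv2.INTER_CUBIC)
print(a.shape,pix("scene",p-[0,0,.04])); cv2.imwrite("pics/c3.png",a)
E
```

```text
t 7.1 pos [ 0.5156 -0.2345  0.2895] F [ 0.13  0.07 -3.61] gap 0.0137
shift [-182.2   33.    -0.5] turn [-0. -0. -0.] shift in turned frame [-182.3   32.9   -0.5]
(560, 560, 3) [250.345692   115.08566958]
```

View pics/c3.png

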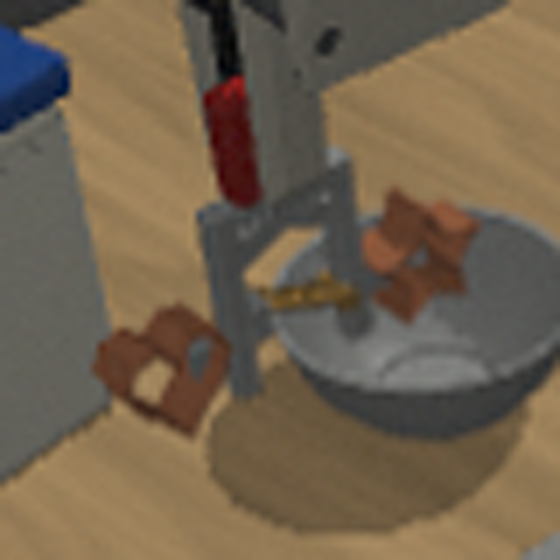

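The crop shows the heart cutter on the left (near, world +x), the star on the right, and the gate shut with its nose at the heart leg. So hanger +x is about world +x, and the bar must enter 4 mm to that side. Next I'll refine the bar line from the first pictures by intersecting the two view planes.

```bash
python3 - <<'E'
from h import *
np.set_printoptions(precision=4,suppress=True)
ends={"scene":((370.4,242.4),(389.6,258.4)),"top":((254.6,163),(233,161.4))}
N={};L={}
for n in ends:
    im=cv2.imread(f"pics/{n}0.png"); hs=cv2.cvtColor(im,cv2.COLOR_BGR2HSV).astype(float)
    a,b=map(np.array,ends[n]); u=(b-a)/np.linalg.norm(b-a); v=np.array([-u[1],u[0]])
    pts=[]
    for f in np.linspace(.2,.8,13):
        c=a+f*(b-a); o=np.arange(-5,5.1,.25); q=(c+o[:,None]*v).astype(np.float32)
        s=cv2.remap(hs[...,1].astype(np.float32),q[:,0],q[:,1],1).ravel()
        g=cv2.remap(cv2.cvtColor(im,6).astype(np.float32),q[:,0],q[:,1],1).ravel()
        w=np.clip(70-s,0,None) ; k=np.abs(o)<3.0; w=w*k
        if f in(.2,.5,.8) or abs(f-.5)<.01: print(n,round(f,2),s[::2].astype(int),g[::2].astype(int))
        if w.sum()>0: pts.append(c+v*(w*o).sum()/w.sum())
    p=np.array(pts,np.float32); vx,vy,x0,y0=cv2.fitLine(p,2,0,.01,.01).ravel()
    print(n,"line",np.degrees(np.arctan2(vy,vx)),x0,y0,"resid",np.abs((p-[x0,y0])@[-vy,vx]).max())
    o,r1=ray(n,(x0-8*vx,y0-8*vy)); _,r2=ray(n,(x0+8*vx,y0+8*vy)); N[n]=np.cross(r1,r2); N[n]/=np.linalg.norm(N[n]); L[n]=o
d=np.cross(N["scene"],N["top"]); d/=np.linalg.norm(d)
M=np.array([N["scene"],N["top"],[0,1,0]]); X=np.linalg.solve(M,[N["scene"]@L["scene"],N["top"]@L["top"],.1795])
print("bar dir",d,np.degrees(np.arctan2(d[1],d[0])),"at y=.1795",X)
E
```

```text
scene 0.2 [105 106 107 108 110 107  91  59  27  13   8   5   5   8  18  50  83 104
  96  89  82] [ 86  85  84  84  84  85  89  99 111 117 116 111 101  91  83  80  79  82
  83  82  81]
scene 0.5 [107 106 106 108 110 105  89  61  30  10   6   6   6   7  17  45  79 103
 108 109 109] [ 84  84  85  86  86  89  92 100 111 118 118 111 101  89  80  79  82  86
  87  88  90]
scene 0.8 [103 103 105 109 110 104  88  59  31  12   7   5   3   7  22  47  77  97
 104 105 104] [ 87  87  87  86  86  88  89  96 108 118 117 109 100  90  81  78  82  87
  89  90  91]
scene line 39.811283 379.62106 250.85474 resid 0.11287546
top 0.2 [  3   3  15  33  48  61  53  31  17   8   4   3   6  12  34  67  99 130
 137 131 118] [116  98  80  62  57  58  72  92 110 126 131 128 118 101  85  67  55  46
  44  45  47]
top 0.5 [  6  19  39  68 102  95  64  37  13   3   2   3   4   9  16  24  34  57
  89 112 129] [125 106  83  65  50  52  65  84 105 121 132 131 123 111  95  83  74  73
  79  83  86]
top 0.8 [ 41  42  37  26  22  23  19  13   9   6   5   5   8  13  35  70  99 124
 136 140 139] [ 81  81  80  79  76  72  76  88 102 118 127 131 127 119 108  97  91  89
  92  99 108]
top line 1.6212064 243.81126 162.04787 resid 0.3836605
bar dir [ 0.0551  0.9944 -0.0897] 86.82584214366985 at y=.1795 [0.5659 0.1795 0.1606]
```

Call:
servo_tool:
  deltas:
    - [-35, -4, 0, 0, 0, 0, 5]
    - [-45, -5, 0, 0, 0, 0, 5]
    - [-45, -5, 0, 0, 0, 0, 5]
    - [-45, -5, 0, 0, 0, 0, 5]
    - [-45, -5, 0, 0, 0, 0, 5]
    - [-45, 0, 0, 0, 0, 0, 5]
    - [-45, 0, 0, 0, 0, 0, 5]
    - [-40, 0, 0, 0, 0, 0, 5]
    - [-25, 0, 0, 0, 0, 0, 5]
    - [-10, 0, 0, 0, 0, 0, 5]
    - [0, 0, 0, 0, 0, 0, 5]
    - [0, 0, 0, 0, 0, 0, 5]

```text
time: 8.7
tcp_pos: [0.5769, 0.1403, 0.2892]
eef_rot: [-0.0, -0.671, 0.741, -0.0]
ft_force: [-0.3, 0.3, -2.3]
finger_gap: 0.0138
```

```bash
python3 - <<'E'
from h import *
for n,(a,x,y) in {"scene":(39.811,379.621,250.855),"top":(1.6212,243.811,162.048)}.items():
    u=8*np.array([np.cos(np.radians(a)),np.sin(np.radians(a))]); c=np.array([x,y])
    d=plane(n,c+u,.16)-plane(n,c-u,.16); print(n,np.degrees(np.arctan2(d[1],d[0]))%180, plane(n,c,.16))
to([.562,.1797,.275],-94.5)
E
```

```text
scene 83.76084164069104 [0.56561944 0.18013164 0.16      ]
top 88.0371514531903 [0.56594273 0.1772362  0.16      ]
t 8.7 pos [0.5769 0.1403 0.2892] F [-0.27  0.28 -2.32] gap 0.0138
shift [-37.8  18.7  14.2] turn [ 0.   -0.   -0.02] shift in turned frame [-38.2  17.9  14.2]
```

Call:
servo_tool:
  deltas:
    - [-10, 5, 4, 0, 0, 0, 5]
    - [-14, 6.7, 5, 0, 0, 0, 5]
    - [-14, 7, 5, 0, 0, -0.02, 5]
    - [0, 0, 0, 0, 0, 0, 5]
    - [0, 0, 0, 0, 0, 0, 5]
    - [0, 0, 0, 0, 0, 0, 5]

```text
time: 9.45
tcp_pos: [0.5622, 0.1806, 0.2753]
eef_rot: [0.0, -0.679, 0.734, -0.0]
ft_force: [-0.2, -0.1, -2.5]
finger_gap: 0.0136
```

```bash
python3 - <<'E'
from h import *
to([.562,.1797,.275],-94.5)
S=read_camera("scene");T=read_camera("top"); cv2.imwrite("pics/s2.png",S);cv2.imwrite("pics/t2.png",T)
p=np.array([.566,.18,.2]);c=[]
for im,n in((S,"scene"),(T,"top")):
    q=pix(n,p); x,y=int(q[0])-33,int(q[1])-50; print(n,x,y); c.append(cv2.resize(im[y:y+100,x:x+66],None,fx=6,fy=6,interpolation=cv2.INTER_CUBIC))
cv2.imwrite("pics/c4.png",np.hstack(c))
E
```

```text
t 9.45 pos [0.5622 0.1806 0.2753] F [-0.2  -0.13 -2.53] gap 0.0136
shift [0.9 0.1 0.3] turn [-0. -0. -0.] shift in turned frame [0.9 0.1 0.3]
scene 349 188
top 205 107
```

View pics/c4.png

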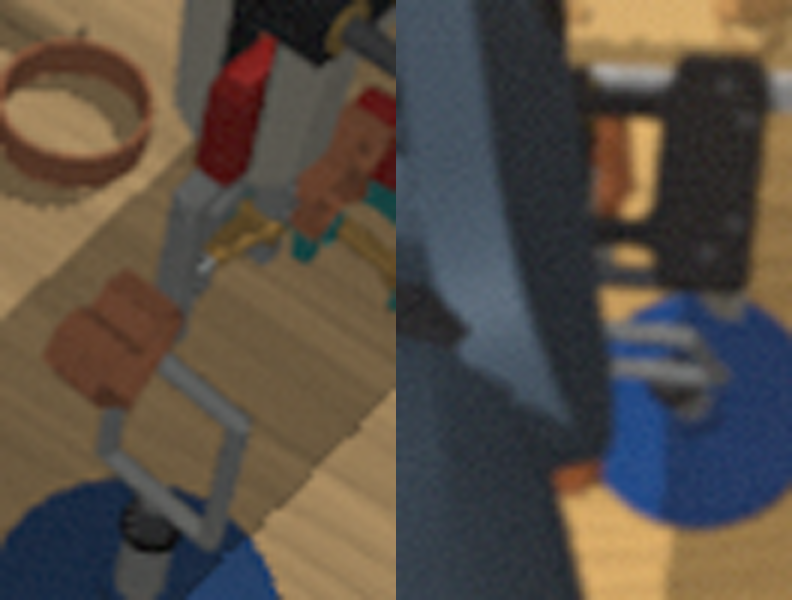

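```bash
python3 - <<'E'
from h import *
s=telemetry.get_state(); p=s['tcp_pos']; R=rot(s).as_matrix(); hx=-R[:,1]; hy=R[:,0]; 
if hy[1]<0: hy=-hy
O=p-[0,0,.0729]; print(hx,hy)
P=lambda x,y,z: ((pix("scene",O+hx*x/1000+hy*y/1000+np.array([0,0,z/1000]))-[349,188]+.5)*6).round(0)
for n,c in {"handle +x -y bot":(18,-7,70),"+x +y bot":(18,7,70),"+x +y top":(18,7,110),"+x -y top":(18,-7,110),"leg out -y shoulder?":(28,-5,64),"leg out +y bottom":(28,5,0),"leg inner +y bottom":(18,5,0),"-x leg inner bot +y":(-18,5,0),"-x leg outer bot":(-28,5,0),"heart far":(71,0,25),"star far":(-71,0,25),"heart bottom":(48,10,0)}.items(): print(n,P(*c))
for c in((.5635,.153,.16),(.5665,.206,.16),(.566,.1797,.16)): print("bar",((pix("scene",c)-[349,188]+.5)*6).round(0))
im=cv2.imread("pics/s2.png"); r=red(im)[188:218,375:400]; 
for y in range(0,30,2): 
    x=np.where(r[y])[0]; print(y+188, (x.min()+375,x.max()+375) if len(x) else None,end="; ")
E
```

```text
[ 9.96904116e-01 -7.86263961e-02  2.70075572e-04] [7.86263817e-02 9.96904152e-01 6.36717004e-05]
handle +x -y bot [183. 173.]
+x +y bot [221. 201.]
+x +y top [241. 108.]
+x -y top [201.  80.]
leg out -y shoulder? [163. 209.]
leg out +y bottom [164. 358.]
leg inner +y bottom [186. 340.]
-x leg inner bot +y [260. 274.]
-x leg outer bot [280. 256.]
heart far [ 63. 384.]
star far [365. 124.]
heart bottom [133. 407.]
bar [123. 330.]
bar [251. 427.]
bar [185. 380.]
188 None; 190 None; 192 None; 194 (np.int64(392), np.int64(394)); 196 (np.int64(390), np.int64(394)); 198 (np.int64(387), np.int64(393)); 200 (np.int64(386), np.int64(392)); 202 (np.int64(385), np.int64(392)); 204 (np.int64(384), np.int64(392)); 206 (np.int64(384), np.int64(391)); 208 (np.int64(383), np.int64(391)); 210 (np.int64(383), np.int64(390)); 212 (np.int64(383), np.int64(390)); 214 (np.int64(382), np.int64(389)); 216 (np.int64(383), np.int64(388));
```

The hanger looks slightly off from my prediction. I'll check it in an enlarged view with the predicted corners drawn on.

```bash
cat >> h.py <<'E'
def pose():
    s=telemetry.get_state(); R=rot(s).as_matrix(); hy=R[:,0]*np.sign(R[1,0]); return s['tcp_pos']-[0,0,.0729],-R[:,1],hy
def overlay(im,out,x0,y0,w,h,k,sh=(0,0,0)):
    O,hx,hy=pose(); o=cv2.resize(im[y0:y0+h,x0:x0+w],None,fx=k,fy=k,interpolation=cv2.INTER_CUBIC)
    for c in [(x,y,z) for x in(18,-18) for y in(-7,7) for z in(70,110)]+[(x,y,0) for x in(28,18,-18,-28) for y in(-5,5)]+[(71,-10,25),(71,10,25),(-71,10,25)]:
        q=pix("scene",O+hx*(c[0]+sh[0])/1000+hy*(c[1]+sh[1])/1000+np.array([0,0,(c[2]+sh[2])/1000])); q=((q-[x0,y0]+.5)*k).astype(int)
        cv2.drawMarker(o,tuple(map(int,q)),(255,255,0) if c[2]>40 else (0,255,0) if c[2]==0 else (255,0,255),1,10,1)
    cv2.imwrite(out,o)
E
python3 - <<'E'
from h import *
overlay(cv2.imread("pics/s2.png"),"pics/c5.png",350,185,66,55,12)
E
```

```text
(no output)
```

View pics/c5.png

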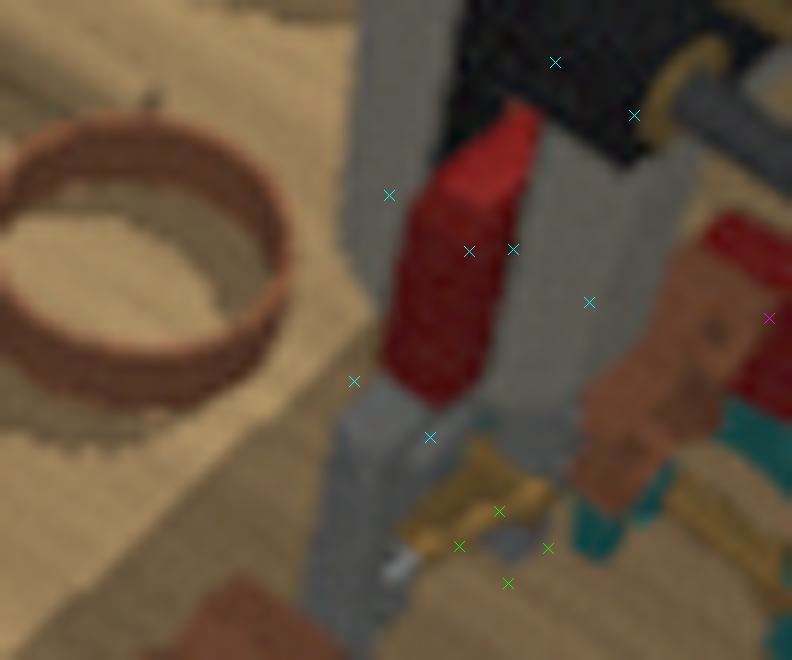

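```bash
python3 - <<'E'
from h import *
a=np.radians(37); hx=np.array([np.cos(a),np.sin(a),0]);hx=-hx  # heart was at robot side after turn? decide by sign below
O=np.array([.5161,-.2349,0]); hy=np.array([-hx[1],hx[0],0]); out=[]
for n,(x0,y0) in(("scene",(238,148)),("top",(384,158))):
    im=cv2.imread(f"pics/{n}0.png"); k=9; o=cv2.resize(im[y0:y0+62,x0:x0+44],None,fx=k,fy=k,interpolation=cv2.INTER_CUBIC)
    for c in [(x,y,z) for x in(18,-18) for y in(-7,7) for z in(70,110)]+[(x,y,0) for x in(28,-28) for y in(-5,5)]+[(71,0,20),(-71,0,20)]:
        q=((pix(n,O+hx*c[0]/1000+hy*c[1]/1000+np.array([0,0,c[2]/1000]))-[x0,y0]+.5)*k).astype(int)
        cv2.drawMarker(o,tuple(map(int,q)),(255,255,0) if c[2]>100 else (255,255,255) if c[2]>40 else (0,255,0) if c[2]==0 else (255,0,255),1,10,1)
    out.append(o)
cv2.imwrite("pics/c6.png",np.hstack(out))
E
```

```text
(no output)
```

View pics/c6.png

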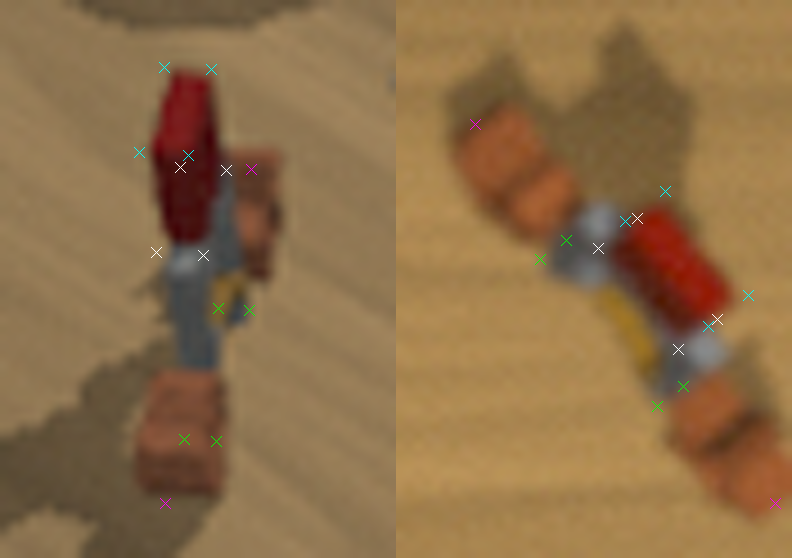

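The overlays leave the hanger's along-x position uncertain by a few mm, but the mouth has ±14 mm of clearance. I'll lower it until the bar lies between the legs just under the gate, then measure the bar against the legs directly.

Call:
servo_tool:
  deltas:
    - [0.9, 0, 8, 0, 0, 0, 5]
    - [0, 0, 8, 0, 0, 0, 5]
    - [0, 0, 8, 0, 0, 0, 5]
    - [0, 0, 8, 0, 0, 0, 5]
    - [0, 0, 6, 0, 0, 0, 5]
    - [0, 0, 4, 0, 0, 0, 5]
    - [0, 0, 3, 0, 0, 0, 5]
    - [0, 0, 3, 0, 0, 0, 5]
    - [0, 0, 0, 0, 0, 0, 5]
    - [0, 0, 0, 0, 0, 0, 5]

```text
time: 10.8
tcp_pos: [0.562, 0.18, 0.2273]
eef_rot: [0.0, -0.679, 0.734, -0.0]
ft_force: [-0.2, -0.8, -2.5]
finger_gap: 0.014
```

```bash
python3 - <<'E'
from h import *
to([.562,.1797,.223],-94.5)
S=read_camera("scene"); cv2.imwrite("pics/s3.png",S)
overlay(S,"pics/c7.png",345,205,66,50,12)
E
```

```text
t 10.8 pos [0.562  0.18   0.2273] F [-0.18 -0.75 -2.51] gap 0.014
shift [ 0.3 -0.   4.3] turn [-0.  0.  0.] shift in turned frame [ 0.3 -0.   4.3]
```

View pics/c7.png

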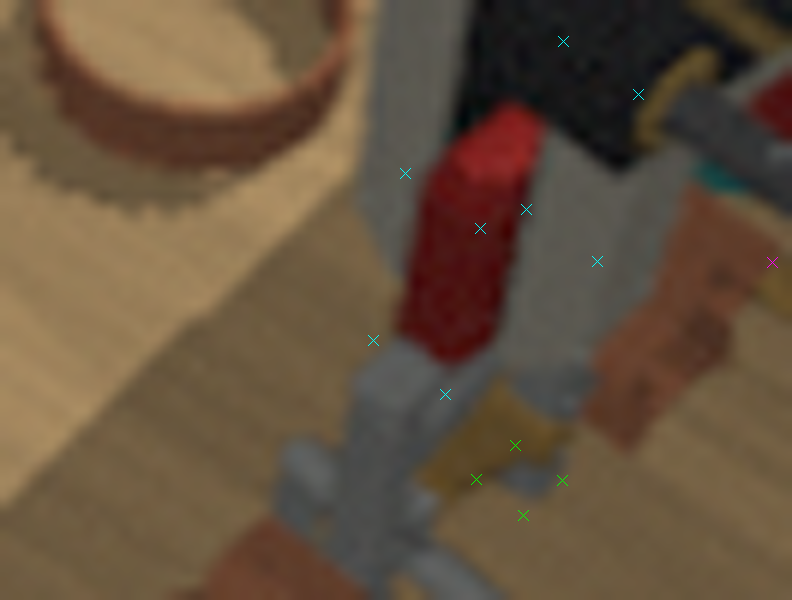

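```bash
python3 - <<'E'
from h import *
S=cv2.imread("pics/s3.png"); x0,y0,w,h,k=352,228,50,40,16
o=cv2.resize(S[y0:y0+h,x0:x0+w],None,fx=k,fy=k,interpolation=cv2.INTER_CUBIC)
O,hx,hy=pose()
def mk(X,col):
    q=((pix("scene",X)-[x0,y0]+.5)*k).astype(int); cv2.drawMarker(o,tuple(map(int,q)),col,1,9,1); print(X.round(4),q)
for x in(-18,18,28): 
    for z in(0,15): mk(O+hx*x/1000+hy*.005+np.array([0,0,z/1000]),(0,255,0))
for x in (18,28): mk(O+hx*x/1000-hy*.005,(0,255,255))
for f in(-.02,0,.005,.02): mk(np.array([.5658,.1797,.16])+f*np.array([.0785,.997,0]),(255,0,255))
cv2.imwrite("pics/c8.png",o)
E
```

```text
[0.5444 0.1864 0.1544] [586 319]
[0.5444 0.1864 0.1694] [603 249]
[0.5803 0.1836 0.1544] [395 491]
[0.5803 0.1836 0.1694] [410 422]
[0.5903 0.1828 0.1544] [341 541]
[0.5903 0.1828 0.1694] [355 471]
[0.5795 0.1736 0.1544] [333 441]
[0.5895 0.1728 0.1544] [278 489]
[0.5642 0.1598 0.16  ] [321 274]
[0.5658 0.1797 0.16  ] [446 372]
[0.5662 0.1847 0.16  ] [477 397]
[0.5674 0.1996 0.16  ] [573 473]
```

View pics/c8.png

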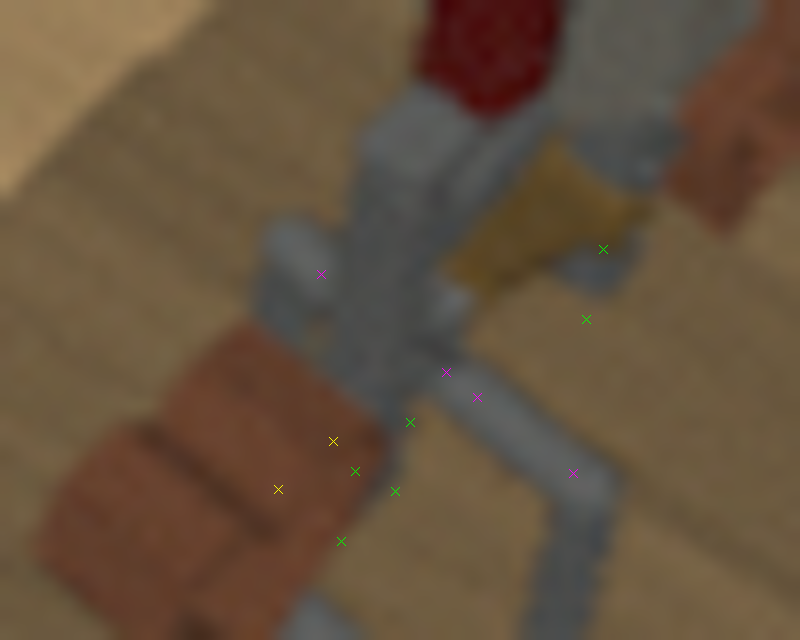

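The bar fit is right on, and the legs look about 2 to 3 mm to the -x side of where they should be. So the bar is at about hanger x = +6, and I'll shift 2.5 mm towards hanger +x (tool -y). Then I'll press down in small steps with a firmer grip.

Call:
servo_tool:
  deltas:
    - [0, -1.3, 0, 0, 0, 0, 5]
    - [0, -1.2, 0, 0, 0, 0, 5]
    - [0, 0, 2, 0, 0, 0, 5]
    - [0, 0, 2, 0, 0, 0, 5]
    - [0, 0, 1, 0, 0, 0, 5]
    - [0, 0, 1, 0, 0, 0, 5]
    - [0, 0, 0, 0, 0, 0, 5]
  force: 45

```text
time: 11.72
tcp_pos: [0.5643, 0.1797, 0.2211]
eef_rot: [-0.0, -0.679, 0.734, 0.0]
ft_force: [0.1, -1.1, -3.6]
finger_gap: 0.0138
```

Call:
servo_tool:
  deltas:
    - [0, 0, 1, 0, 0, 0, 5]
    - [0, 0, 1, 0, 0, 0, 5]
    - [0, 0, 1, 0, 0, 0, 5]
    - [0, 0, 0, 0, 0, 0, 5]

```text
time: 12.22
tcp_pos: [0.5644, 0.1798, 0.218]
eef_rot: [-0.0, -0.679, 0.734, 0.0]
ft_force: [0.1, 0.6, -1.8]
finger_gap: 0.0138
```

Call:
servo_tool:
  deltas:
    - [0, 0, 1, 0, 0, 0, 5]
    - [0, 0, 1, 0, 0, 0, 5]
    - [0, 0, 1, 0, 0, 0, 5]
    - [0, 0, 0, 0, 0, 0, 5]

```text
time: 12.72
tcp_pos: [0.5643, 0.1797, 0.215]
eef_rot: [-0.0, -0.679, 0.734, 0.0]
ft_force: [-0.1, 0.2, -3.2]
finger_gap: 0.0138
```

Call:
servo_tool:
  deltas:
    - [0, 0, 1, 0, 0, 0, 5]
    - [0, 0, 1, 0, 0, 0, 5]
    - [0, 0, 1, 0, 0, 0, 5]
    - [0, 0, 0, 0, 0, 0, 5]

```text
time: 13.22
tcp_pos: [0.5644, 0.1798, 0.2122]
eef_rot: [0.0, -0.679, 0.734, -0.0]
ft_force: [-0.3, 0.1, -1.5]
finger_gap: 0.0139
```

Call:
servo_tool:
  deltas:
    - [0, 0, 1, 0, 0, 0, 5]
    - [0, 0, 1, 0, 0, 0, 5]
    - [0, 0, 0, 0, 0, 0, 5]

```text
time: 13.6
tcp_pos: [0.5645, 0.1798, 0.2103]
eef_rot: [0.0, -0.679, 0.734, -0.0]
ft_force: [-0.1, -0.5, 1.6]
finger_gap: 0.0137
```

Call:
servo_tool:
  deltas:
    - [0, 0, 1, 0, 0, 0, 5]
    - [0, 0, 1, 0, 0, 0, 5]
    - [0, 0, 0, 0, 0, 0, 5]

```text
time: 13.98
tcp_pos: [0.5643, 0.1798, 0.2081]
eef_rot: [-0.0, -0.679, 0.734, 0.0]
ft_force: [-0.7, 0.0, 0.5]
finger_gap: 0.0138
```

Contact began near TCP z 0.211, at about 3 N. I'll continue through the gate.

Call:
servo_tool:
  deltas:
    - [0, 0, 1, 0, 0, 0, 5]
    - [0, 0, 1, 0, 0, 0, 5]
    - [0, 0, 1, 0, 0, 0, 5]
    - [0, 0, 0, 0, 0, 0, 5]

```text
time: 14.48
tcp_pos: [0.5643, 0.1798, 0.205]
eef_rot: [-0.0, -0.679, 0.734, 0.0]
ft_force: [-0.3, 0.2, 1.5]
finger_gap: 0.0138
```

Call:
servo_tool:
  deltas:
    - [0, 0, 1, 0, 0, 0, 5]
    - [0, 0, 1, 0, 0, 0, 5]
    - [0, 0, 1, 0, 0, 0, 5]
    - [0, 0, 0, 0, 0, 0, 5]

```text
time: 14.98
tcp_pos: [0.5642, 0.1798, 0.202]
eef_rot: [-0.0, -0.679, 0.734, 0.0]
ft_force: [-0.4, 0.2, 2.8]
finger_gap: 0.0143
```

Call:
servo_tool:
  deltas:
    - [0, 0, 1, 0, 0, 0, 5]
    - [0, 0, 1, 0, 0, 0, 5]
    - [0, 0, 1, 0, 0, 0, 5]
    - [0, 0, 0, 0, 0, 0, 5]

```text
time: 15.48
tcp_pos: [0.5642, 0.1798, 0.199]
eef_rot: [-0.0, -0.679, 0.734, 0.0]
ft_force: [-1.8, -0.3, 1.4]
finger_gap: 0.014
```

Call:
servo_tool:
  deltas:
    - [0, 0, 1, 0, 0, 0, 5]
    - [0, 0, 1, 0, 0, 0, 5]
    - [0, 0, 1, 0, 0, 0, 5]
    - [0, 0, 0, 0, 0, 0, 5]

```text
time: 15.98
tcp_pos: [0.5642, 0.1798, 0.196]
eef_rot: [-0.0, -0.679, 0.734, 0.0]
ft_force: [-2.2, -0.3, 2.4]
finger_gap: 0.0137
```

Call:
servo_tool:
  deltas:
    - [0, 0, 1, 0, 0, 0, 5]
    - [0, 0, 1, 0, 0, 0, 5]
    - [0, 0, 0, 0, 0, 0, 5]

```text
time: 16.35
tcp_pos: [0.5642, 0.1797, 0.194]
eef_rot: [-0.0, -0.679, 0.734, 0.0]
ft_force: [-1.3, -1.0, 2.2]
finger_gap: 0.0141
```

Call:
servo_tool:
  deltas:
    - [0, 0, 1, 0, 0, 0, 5]
    - [0, 0, 1, 0, 0, 0, 5]
    - [0, 0, 0, 0, 0, 0, 5]

```text
time: 16.73
tcp_pos: [0.5642, 0.1797, 0.1919]
eef_rot: [-0.0, -0.679, 0.734, 0.0]
ft_force: [-2.6, 0.0, 1.5]
finger_gap: 0.0136
```

Call:
servo_tool:
  deltas:
    - [0, 0, 1, 0, 0, 0, 5]
    - [0, 0, 1, 0, 0, 0, 5]
    - [0, 0, 0, 0, 0, 0, 5]

```text
time: 17.1
tcp_pos: [0.564, 0.1797, 0.1897]
eef_rot: [-0.0, -0.679, 0.734, 0.0]
ft_force: [-3.9, 0.3, 0.0]
finger_gap: 0.0139
```

The sideways force towards -x is growing and the down force is falling, so the gate tip is slipping past the bar as described. I'll continue.

Call:
servo_tool:
  deltas:
    - [0, 0, 1, 0, 0, 0, 5]
    - [0, 0, 1, 0, 0, 0, 5]
    - [0, 0, 0, 0, 0, 0, 5]

```text
time: 17.48
tcp_pos: [0.5648, 0.1797, 0.1879]
eef_rot: [0.0, -0.679, 0.734, -0.0]
ft_force: [0.1, -0.2, -3.4]
finger_gap: 0.0139
```

Call:
servo_tool:
  deltas:
    - [0, 0, 1, 0, 0, 0, 5]
    - [0, 0, 1, 0, 0, 0, 5]
    - [0, 0, 0, 0, 0, 0, 5]

```text
time: 17.85
tcp_pos: [0.5644, 0.1797, 0.1861]
eef_rot: [0.0, -0.679, 0.734, -0.0]
ft_force: [0.0, -0.1, -2.9]
finger_gap: 0.0137
```

Call:
servo_tool:
  deltas:
    - [0, 0, 1, 0, 0, 0, 5]
    - [0, 0, 1, 0, 0, 0, 5]
    - [0, 0, 0, 0, 0, 0, 5]

```text
time: 18.23
tcp_pos: [0.5644, 0.1797, 0.184]
eef_rot: [-0.0, -0.679, 0.734, 0.0]
ft_force: [1.1, 0.0, -3.6]
finger_gap: 0.0134
```

The forces dropped back to free weight, so the gate has snapped shut. Now I'll pull up slowly until it catches.

Call:
servo_tool:
  deltas:
    - [0, 0, -2, 0, 0, 0, 5]
    - [0, 0, -2, 0, 0, 0, 5]
    - [0, 0, -2, 0, 0, 0, 5]
    - [0, 0, -2, 0, 0, 0, 5]
    - [0, 0, 0, 0, 0, 0, 5]

```text
time: 18.85
tcp_pos: [0.5645, 0.1798, 0.1923]
eef_rot: [0.0, -0.679, 0.734, -0.0]
ft_force: [0.5, 0.4, -2.9]
finger_gap: 0.0137
```

Call:
servo_tool:
  deltas:
    - [0, 0, -1, 0, 0, 0, 5]
    - [0, 0, -1, 0, 0, 0, 5]
    - [0, 0, -1, 0, 0, 0, 5]
    - [0, 0, 0, 0, 0, 0, 5]

```text
time: 19.35
tcp_pos: [0.5644, 0.1798, 0.1952]
eef_rot: [0.0, -0.679, 0.734, -0.0]
ft_force: [-0.4, 0.4, -1.7]
finger_gap: 0.0139
```

Call:
servo_tool:
  deltas:
    - [0, 0, -1, 0, 0, 0, 5]
    - [0, 0, -1, 0, 0, 0, 5]
    - [0, 0, 0, 0, 0, 0, 5]

```text
time: 19.73
tcp_pos: [0.5644, 0.1798, 0.1972]
eef_rot: [0.0, -0.679, 0.734, -0.0]
ft_force: [-0.9, 0.5, -2.9]
finger_gap: 0.0136
```

Call:
servo_tool:
  deltas:
    - [0, 0, -1, 0, 0, 0, 5]
    - [0, 0, -1, 0, 0, 0, 5]
    - [0, 0, 0, 0, 0, 0, 5]

```text
time: 20.1
tcp_pos: [0.5643, 0.1797, 0.199]
eef_rot: [-0.0, -0.679, 0.734, 0.0]
ft_force: [0.4, -0.1, -4.1]
finger_gap: 0.0135
```

Call:
servo_tool:
  deltas:
    - [0, 0, -1, 0, 0, 0, 5]
    - [0, 0, -1, 0, 0, 0, 5]
    - [0, 0, 0, 0, 0, 0, 5]

```text
time: 20.48
tcp_pos: [0.5641, 0.1797, 0.2007]
eef_rot: [-0.0, -0.679, 0.734, 0.0]
ft_force: [0.2, -0.1, -9.8]
finger_gap: 0.0138
```

Call:
servo_tool:
  deltas:
    - [0, 0, -1, 0, 0, 0, 5]
    - [0, 0, -0.5, 0, 0, 0, 5]
    - [0, 0, 0, 0, 0, 0, 5]

```text
time: 20.85
tcp_pos: [0.5641, 0.1797, 0.2022]
eef_rot: [-0.0, -0.679, 0.734, 0.0]
ft_force: [0.0, -0.4, -11.8]
finger_gap: 0.0138
```

The gate holds: the reading is -11.8 N against a weight of -2.8 N, so a tug of about 9 N and an eye lift of about 3 mm. I'll hold briefly, then lower to the crown, centring x by 3 mm.

Call:
servo_tool:
  deltas:
    - [0, 0, 0.5, 0, 0, 0, 5]
    - [0, 0, 0, 0, 0, 0, 5]
    - [0, 0, 2, 0, 0, 0, 5]
    - [0, 0, 3, 0, 0, 0, 5]
    - [0, 0, 3, 0, 0, 0, 5]
    - [0, -1.5, 3, 0, 0, 0, 5]
    - [0, -1.5, 3, 0, 0, 0, 5]
    - [0, 0, 2, 0, 0, 0, 5]
    - [0, 0, 1.5, 0, 0, 0, 5]
    - [0, 0, 0, 0, 0, 0, 5]

```text
time: 22.1
tcp_pos: [0.5674, 0.1795, 0.1846]
eef_rot: [-0.0, -0.679, 0.734, 0.0]
ft_force: [-0.3, -0.4, -2.4]
finger_gap: 0.0133
```

Call:
servo_tool:
  deltas:
    - [0, 0, 1, 0, 0, 0, 5]
    - [0, 0, 0.5, 0, 0, 0, 5]
    - [0, 0, 0, 0, 0, 0, 5]

```text
time: 22.48
tcp_pos: [0.5673, 0.1795, 0.1831]
eef_rot: [-0.0, -0.679, 0.734, 0.0]
ft_force: [0.8, -0.5, -2.7]
finger_gap: 0.0137
```

Call:
servo_tool:
  deltas:
    - [0, 0, 1, 0, 0, 0, 5]
    - [0, 0, 0, 0, 0, 0, 5]

```text
time: 22.72
tcp_pos: [0.5673, 0.1795, 0.182]
eef_rot: [-0.0, -0.679, 0.734, 0.0]
ft_force: [-0.8, 0.3, -3.6]
finger_gap: 0.0135
```

Call:
servo_tool:
  deltas:
    - [0, 0, 1, 0, 0, 0, 5]
    - [0, 0, 0, 0, 0, 0, 5]
    - [0, 0, 0, 0, 0, 0, 5]

```text
time: 23.1
tcp_pos: [0.5674, 0.1795, 0.1811]
eef_rot: [0.0, -0.679, 0.734, -0.0]
ft_force: [-0.3, -1.0, -2.5]
finger_gap: 0.0138
```

Call:
servo_tool:
  deltas:
    - [0, 0, 1, 0, 0, 0, 5]
    - [0, 0, 0, 0, 0, 0, 5]
    - [0, 0, 0, 0, 0, 0, 5]

```text
time: 23.48
tcp_pos: [0.5675, 0.1795, 0.1803]
eef_rot: [0.0, -0.679, 0.734, -0.0]
ft_force: [-0.0, 0.2, -0.8]
finger_gap: 0.0138
```

Call:
servo_tool:
  deltas:
    - [0, 0, 1, 0, 0, 0, 5]
    - [0, 0, 0, 0, 0, 0, 5]
    - [0, 0, 0, 0, 0, 0, 5]

```text
time: 23.85
tcp_pos: [0.5675, 0.1796, 0.1794]
eef_rot: [0.0, -0.679, 0.734, -0.0]
ft_force: [0.4, 0.3, 1.7]
finger_gap: 0.014
```

The crown is resting on the bar. I'll ease off 0.5 mm and release slowly.

Call:
servo_tool:
  deltas:
    - [0, 0, -0.6, 0, 0, 0, 5]
    - [0, 0, 0, 0, 0, 0, 5]
    - [0, 0, 0, 0, 0, 0, 16]
    - [0, 0, 0, 0, 0, 0, 18]
    - [0, 0, 0, 0, 0, 0, 20]
    - [0, 0, 0, 0, 0, 0, 22]
    - [0, 0, 0, 0, 0, 0, 26]
    - [0, 0, 0, 0, 0, 0, 30]
    - [0, 0, 0, 0, 0, 0, 40]
    - [0, 0, 0, 0, 0, 0, 50]
    - [0, 0, 0, 0, 0, 0, 60]
    - [0, 0, 0, 0, 0, 0, 60]
  force: 10

```text
time: 25.35
tcp_pos: [0.5673, 0.1795, 0.1797]
eef_rot: [-0.0, -0.679, 0.734, 0.0]
ft_force: [0.4, 0.2, 0.4]
finger_gap: 0.0553
```

```bash
python3 - <<'E'
from h import *
to([.5675,.1795,.28],-94.5)
S=read_camera("scene"); cv2.imwrite("pics/s9.png",S)
cv2.imwrite("pics/c9.png",cv2.resize(S[205:310,335:415],None,fx=5.5,fy=5.5,interpolation=cv2.INTER_CUBIC))
E
```

```text
t 25.35 pos [0.5673 0.1795 0.1797] F [0.37 0.23 0.42] gap 0.0553
shift [  -0.    -0.2 -100.3] turn [ 0. -0.  0.] shift in turned frame [  -0.    -0.2 -100.3]
```

View pics/c9.png

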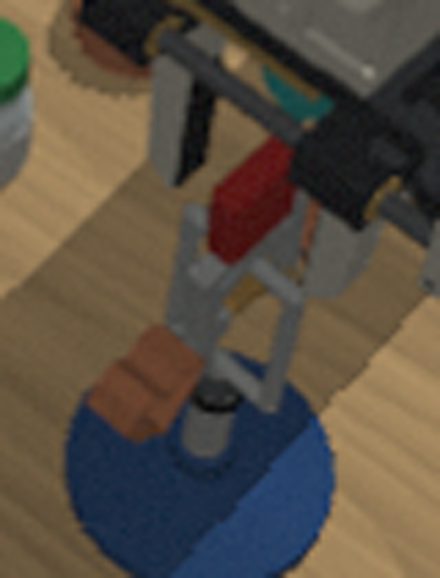

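The hanger hangs upright on the bar, with the gate below it and the open fingers clear on both sides. I'll back off straight up and let it settle.

Call:
servo_tool:
  deltas:
    - [0, 0, -8, 0, 0, 0, 60]
    - [0, 0, -15, 0, 0, 0, 60]
    - [0, 0, -20, 0, 0, 0, 60]
    - [0, 0, -25, 0, 0, 0, 60]
    - [0, 0, -25, 0, 0, 0, 60]
    - [0, 0, -20, 0, 0, 0, 60]
    - [0, 0, -10, 0, 0, 0, 60]
    - [0, 0, 0, 0, 0, 0, 60]
    - [0, 0, 0, 0, 0, 0, 60]
    - [0, 0, 0, 0, 0, 0, 60]
    - [0, 0, 0, 0, 0, 0, 60]
    - [0, 0, 0, 0, 0, 0, 60]

```text
time: 26.9
tcp_pos: [0.5673, 0.1795, 0.3026]
eef_rot: [-0.0, -0.679, 0.734, 0.0]
ft_force: [-0.1, 0.5, 0.1]
finger_gap: 0.0559
```

Call:
servo_tool:
  deltas:
    - [0, 0, 0, 0, 0, 0, 60]
    - [0, 0, 0, 0, 0, 0, 60]
    - [0, 0, 0, 0, 0, 0, 60]
    - [0, 0, 0, 0, 0, 0, 60]
    - [0, 0, 0, 0, 0, 0, 60]
    - [0, 0, 0, 0, 0, 0, 60]
    - [0, 0, 0, 0, 0, 0, 60]
    - [0, 0, 0, 0, 0, 0, 60]

```text
time: 27.9
tcp_pos: [0.5674, 0.1795, 0.3027]
eef_rot: [-0.0, -0.679, 0.734, 0.0]
ft_force: [-0.6, -0.5, -0.4]
finger_gap: 0.0559
```

```bash
python3 - <<'E'
from h import *
to([.5675,.1795,.28],-94.5)
S=read_camera("scene"); S2=read_camera("scene"); S0=cv2.imread("pics/scene0.png")
print("motion between frames",cv2.absdiff(S,S2)[205:310,335:415].max())
cv2.imwrite("pics/c10.png",np.hstack([cv2.resize(S[205:310,335:415],None,fx=5.5,fy=5.5,interpolation=cv2.INTER_CUBIC),cv2.resize(S[130:270,180:320],(350,577))]))
r=red(S)[205:260,360:410]; ys,xs=np.where(r>0); print("red",xs.mean()+360,ys.mean()+205, plane("scene",(xs.mean()+360,ys.mean()+205),.197))
E
```

```text
t 27.9 pos [0.5674 0.1795 0.3027] F [-0.57 -0.45 -0.39] gap 0.0559
shift [ 0.  -0.1 22.7] turn [ 0. -0.  0.] shift in turned frame [ 0.  -0.1 22.7]
motion between frames 13Traceback (most recent call last):
  File "<stdin>", line 5, in <module>
    return _nx.concatenate(arrs, 1, dtype=dtype, casting=casting)
           ~~~~~~~~~~~~~~~^^^^^^^^^^^^^^^^^^^^^^^^^^^^^^^^^^^^^^^
ValueError: all the input array dimensions except for the concatenation axis must match exactly, but along dimension 0, the array at index 0 has size 578 and the array at index 1 has size 577
```

```bash
python3 - <<'E'
from h import *
S=read_camera("scene")
cv2.imwrite("pics/c11.png",cv2.resize(S[195:305,330:420],None,fx=5,fy=5,interpolation=cv2.INTER_CUBIC))
r=red(S)[205:260,360:410]; ys,xs=np.where(r>0); print("red",xs.mean()+360,ys.mean()+205, plane("scene",(xs.mean()+360,ys.mean()+205),.197))
E
```

```text
red 380.76339285714283 240.36607142857144 [0.56848472 0.17928965 0.197     ]
```

View pics/c11.png

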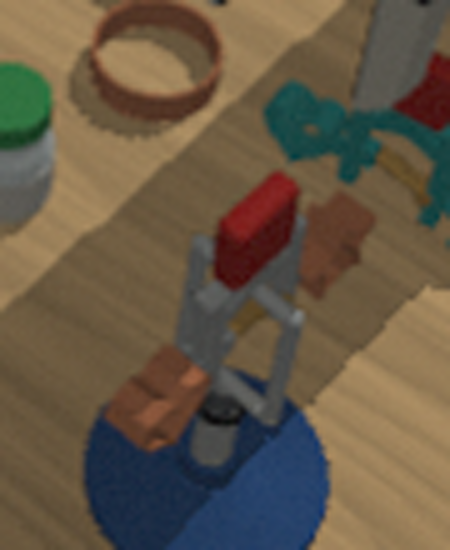

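The hanger hangs upright and still from the bar, with its handle about 3 mm from the stand's axis. The gripper is clear and the neighbouring things in view (jar, cutter, turquoise look-alike) stand where they were. I'm handing in.

```bash
python3 -c "
from rig import manip
print(manip.close_job())"
```

```text
the job is handed in; nothing more can be done
None
```

The cutter hanger now hangs freely from the stand's crossbar and the job is handed in, at about 28 s of the 54 s allowed. No verdict was reported, so the results below come from my own force readings and pictures.

- **Gate:** I pressed the bar in about 4 mm to the heart side. Contact built up to about 5–6 N, then the sideways force reached about 4 N. It all dropped back to the hanger's weight alone when the gate snapped past.
- **Tug:** the gate caught after the hanger had moved up freely about 15 mm. The pull was then about 9 N, roughly 3 mm of eye lift. That is slightly above the "light" 4–8 N, and the load I measured on the stand stayed well under 20 N.
- **Last checks:** the final picture shows the hanger upright on the bar, with its handle about 3 mm from the stand's axis and the gripper clear. It was still to the eye; two pictures in a row differed by at most 13 grey levels, which I took as noise. The jar, loose cutter and turquoise look-alike were in their places.

**Not confirmed or off:**
- I could not see the gate angle clearly at the end; the holding tug is what shows it is shut.
- I did not re-measure the tin, mug, bowl, spatula or green look-alike, but the arm never went near them at their height.
- My camera estimate of the bar height (about 160 mm) was several mm above where contact was felt, and the hanger looked 2–3 mm off along its width, so I shifted it before pressing.

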